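Find the fuller blade tin on the balance and seat it in its cradle

TASK

The two closed steel blade tins look alike, but one is fuller. Set one gently on each pan of the balance, let go of both and let it tip; then take the heavier tin, put it squarely in the cradle on the counter and press it down, firmly (about 15 N) but never with more than 20 N, until its seat stands firmly against the rubber stop that you can only feel. Leave it there, leave the lighter tin standing on its pan, and do not disturb the other things on the counter.

Things in the scene. Friction and masses are not known exactly. Their poses are not given: they have to be found in the camera images.
- tin_a_center (a point): centre (half-way up) of closed steel blade tin A: a plain rectangular box 60 long (its x axis) x 40 wide (y) x 36 mm high (z up). The two tins look alike; one weighs 0.32 to 0.44 kg, the other 0.15 to 0.21 kg, and which is which changes. The blade stack inside may shift about 2 mm.
- tin_b_center (a point): centre (half-way up) of closed steel blade tin B: a plain rectangular box 60 long (its x axis) x 40 wide (y) x 36 mm high (z up). The two tins look alike; one weighs 0.32 to 0.44 kg, the other 0.15 to 0.21 kg, and which is which changes. The blade stack inside may shift about 2 mm.
- balance: the balance: white base 130 x 220 x 22 mm on the counter, origin under its centre; a beam 270 mm long lies along its y axis, pivoted 60 mm up; the pans stand 125 mm to either side (+y left, -y right). It is delicate: no more than 20 N may come on a pan.
- beam (a joint): tilt of the balance beam in rad, 0 level (as it stands empty), -0.09 to 0.09 between its stops; positive when the right (-y) pan is down, negative when the left (+y) pan is down. It is damped and takes up to about 1.5 s to tip over, also when a tin is lifted off.
- pan_left_top (a point): centre of the flat top of the balance's left pan, a level steel disc 96 mm across and 4 mm thick on a 18 mm stem, 98 mm above the counter when the beam is level. The pans always stay level; they rise and sink about 11 mm (beam value positive: up).
- pan_right_top (a point): centre of the flat top of the balance's right pan, a level steel disc 96 mm across and 4 mm thick on a 18 mm stem, 98 mm above the counter when the beam is level. The pans always stay level; they rise and sink about 11 mm (beam value positive: down).
- cradle: tin cradle: aluminium base 110 (x) x 85 (y) x 10 mm, origin under its centre. Four L-shaped corner guides make a 63 (x) x 43 mm (y) pocket: 1.5 mm play round a tin laid with its x along the cradle's x, either way round. Lead-ins flare the mouth about 4 mm, up to 58 mm above the counter. All sides are open between the corners, 41 mm wide in the long sides, down to the base, for fingers.
- cradle_rim (a point): centre of the cradle's pocket, 52 mm above the counter, where the guides end and the lead-ins begin; z up. A fully seated tin has its centre 37 to 51 mm above the counter, 1 to 15 mm below this point.
- cradle_seat (a point): fixed point on the pocket's axis 26 mm above the counter. The black seat plate starts 25 to 43 mm up, slides down stiffly (about 6 N) by 6 to 10 mm, stays where pushed, and meets a rubber stop (12 N per mm) 19 to 33 mm up: set differently each time, not measured, to be felt. Press there with 12 to 20 N for half a second; over 25 N is too much.
- tape_roll: bystander: roll of paper tape, 96 mm across, 24 mm high, lying flat; origin under its centre
- squeegee: bystander: flat white plastic squeegee 100 x 75 x 6 mm; origin under its centre
- box_small: bystander: small carton 90 x 60 x 45 mm; origin under its centre
- spray_bottle: bystander: white spray bottle 68 mm across, 170 mm high; origin under its centre
- bottle_dark: bystander: small amber bottle 44 mm across, 110 mm high; origin under its centre
Not all that is in view belongs to the job. Leave any green or yellow look-alike of the part that bears tin_a_center alone.

How it is judged:
By the outcome, as a careful person would: the job done as asked, in the order asked, and still so for the second after the job is handed in, with the robot touching nothing.
It also fails if it takes over 72 s, if anything falls off the work surface, if the arm or the gripper's body presses on something with over 40 N, if the wrist force passes 120 N, or if a joint passes its speed limit or range.

ROBOT

A 6-joint arm with a two-finger parallel gripper is mounted at the origin on the work surface. World frame = base frame: x ahead of the robot, y to its left, z up, the work surface at z = 0. Lengths are in mm, angles in rad, forces in N, time in s.
With the tool pointing down it reaches from about 300 to 775 mm from the base axis. Payload 14.6 kg.
Tool frame: the origin (TCP) lies between the finger pads; the fingertips stand 11 mm ahead of it and the grasp point (between the pads) lies 8 mm behind it (manip.nose_length is the distance from the TCP to the fingertips, in mm); z points along the fingers, y is the line along which they close (so a half turn about z gives the same grasp; the last joint's range is limited). The gripper opens to 85 mm and grips with 20 to 120 N. Pads are 22 mm wide; open, the fingers measure 114 mm over their backs; the gripper's body (76 mm by 85 mm) begins 54 mm behind the grasp point. The pads swing forward as they close: fully open they stand 13 mm farther back than shut.
Start: joints at [1.202, 0.3, 1.521, -0, 1.321, -0.067], TCP at [163.479, 525.132, 242.281] pointing down, gripper open.
Joint ranges: [-3.03, 3.03], [-0.79, 2.21], [0.23, 2.52], [-1.04, 4.18], [0, 3.07], [-2.55, 2.55]. Speed limits (rad/s): [2.22, 2.22, 2.57, 3.14, 3.14, 3.14].

INTERFACE

Orientations are given as a unit quaternion [x, y, z, w].
In Python, from plant import manip gives the robot as it stands. The module is installed in compiled form; this text tells all that it offers.
- The arm moves only by the shell command python3 -m jog 'ROWS' [FORCE]. ROWS is JSON, a list of rows, each a list of 3 entries, a list of its own where there are three numbers: the shift along the tool's x, y, z normalised to -1 to 1, where 1 is 75 mm, then the turn about the tool's z normalised to -1 to 1, where 1 is pi/2 rad, then the finger opening in mm, from 0 to 85.4. In form: [[[dx, dy, dz], turn, claw], ...]. A call has 1 to 8 rows; each row shifts and turns the commanded pose from where the row before left it, along the tool's axes as they then stand; what a row does not reach is not made up. A row lasts 1/10 s, in which the tool goes at most 50 mm and 8.59 degrees, less where a joint would pass 70% of its speed; a pose out of reach is approached as far as the arm can. A call with a number of a shift or a turn outside -1 to 1 is refused whole. A call with a gripper value outside its range is refused whole. The fingers move at their own pace and stop on an object; FORCE is the grip in N (left out, the last holds). Time passes only in rows, so rows that do not move let the fingers close. It gives the time, the measured TCP pose, the force, the opening and the grip force at its end, in the units of the state.
- manip.observe(): the state, without advancing time (a new reading comes with each control period).
- manip.capture(name): name is "scene" or "top" or "wrist"; returns a dict with "color" (400x640x3 uint8, blue, green, red), "fx", "fy", "cx", "cy" (pixels), "R" (3x3) and "t" (3): a world point X has camera coordinates R X + t; the wrist camera has in their place "hand_eye" (4x4, takes a point from camera to tool coordinates, whose origin is the TCP and whose axes are the flange's). Camera axes: x right, y down, z forward; pixel columns grow to the right and rows downward; lengths in mm; the calibration is good to about 2 mm. The wrist camera is an equidistant fisheye: a pixel r from the principal point sees the ray r / f radians off the axis. A picture is of the moment at which its call begins: read the wrist's pose just before it. There is no depth.
- manip.hand_in(): hands the job in; it is judged then, once.
The state is a dict: "time_s": time; "q": joint angles; "joint_vel": joint speeds; "tau": joint torques, N m; "ee_pos": TCP position; "tcp_rot": TCP orientation; "force": force on the tool from outside, world axes, zero at the start; "ft_torque": the same for the moment, N m; "opening": opening from 0.0 (shut) to 1.0 (fully open); "grip_force": force on a finger pad.
Only numpy, scipy, OpenCV 4.12 (cv2) and the standard library are available. Lean on these libraries where they do the work, as an engineer would, in place of code of your own. Each camera call takes 0.05 s, during which the arm holds its last target. There are 200 camera calls.

## Working session

There is one attempt and no reset: what is moved stays moved. The work goes in short steps, Python scripts to look and compute and a shell command to move; the robot and the scene stay as the last step left them, time stands still between calls to the robot, and variables do not carry over. Pictures are saved under pics/ and viewed, at most 10 in all, crops included, and the job is handed in when it is done.

```bash
mkdir -p pics; python3 - <<'E'
from plant import manip
import cv2
s=manip.observe();print(s)
for n in("scene","top"):
    c=manip.capture(n);cv2.imwrite(f"pics/{n}.png",c["color"]);print({k:(v.tolist() if hasattr(v,'tolist') else v) for k,v in c.items() if k!="color"})
E
```

```text
{'time_s': 0.0, 'q': array([ 1.20237531e+00,  3.00472503e-01,  1.52162276e+00, -1.91985610e-06,
        1.32066004e+00, -6.65825538e-02]), 'joint_vel': array([-0.00067034,  0.0004252 ,  0.00132105,  0.00118949,  0.00017559,
       -0.00048177]), 'tau': array([-1.34458856e-03, -5.43484533e+01, -3.61799777e+01, -9.63138314e-05,
        3.97402095e-03,  1.08158594e-05]), 'ee_pos': array([163.41386988, 524.92475952, 241.70289436]), 'tcp_rot': array([ 1.50346719e-01,  9.88633161e-01, -5.67829259e-04, -1.24536631e-04]), 'force': array([ 0.51924333,  0.40437576, -0.62493274]), 'ft_torque': array([5.62328275e-05, 2.92891483e-02, 1.27981412e-03]), 'grip_force': 0.0, 'opening': 0.9990126282785702}
{'fx': 384.86370713373066, 'fy': 384.86370713373066, 'cx': 318.50537439372533, 'cy': 198.1815465908522, 'R': [[-0.8881104927741484, 0.45955800266807206, -0.008136019185795478], [0.35256320668563995, 0.6697694472986078, -0.6535350585522219], [-0.29488800910853946, -0.5832798039097955, -0.756852516964139]], 't': [483.29159242840217, -147.59272176814687, 1306.6960456797972]}
{'fx': 452.1019529584713, 'fy': 452.1019529584713, 'cx': 313.87376231970865, 'cy': 202.38547278990356, 'R': [[-0.01497947561862785, -0.9998375027708492, 0.010029125741705044], [-0.9907825800252938, 0.01349178837391526, -0.1347881699738349], [0.1346309564276093, -0.011955739183567106, -0.9908236805163477]], 't': [-18.90621159891193, 528.9774354263816, 1471.3429029025199]}
```

View pics/scene.png

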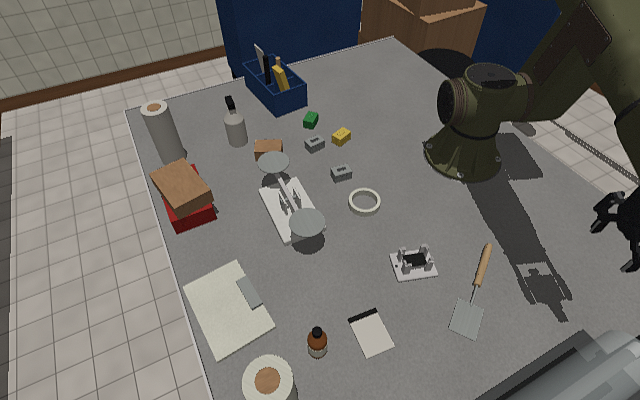

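View pics/top.png

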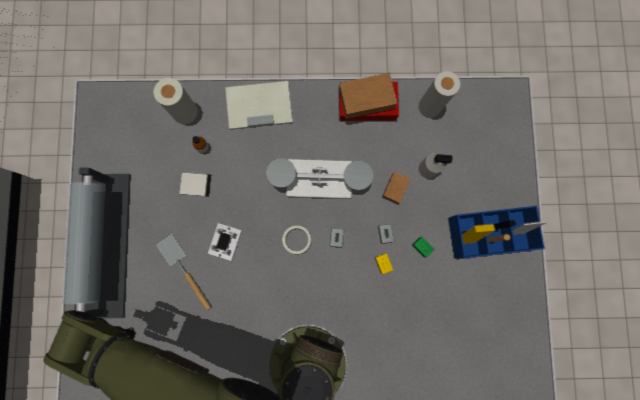

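The scene and top views show these candidates for the tins (top-view pixels): grey box (337,238), grey box (386,233), yellow box (384,264) and green box (424,247). I choose the two grey ones. The cradle is at (225,242), and the pans are at (282,173) and (358,176). Next, close crops to check.

```bash
python3 - <<'E'
import cv2,numpy as np
im=cv2.imread("pics/top.png")
a=cv2.resize(im[150:275,260:440],(720,500),interpolation=cv2.INTER_CUBIC)
cv2.imwrite("pics/crop1.png",a)
b=cv2.resize(im[215:270,195:255],None,fx=10,fy=10,interpolation=cv2.INTER_CUBIC)
cv2.imwrite("pics/crop2.png",b)
E
```

```text
(no output)
```

View pics/crop1.png

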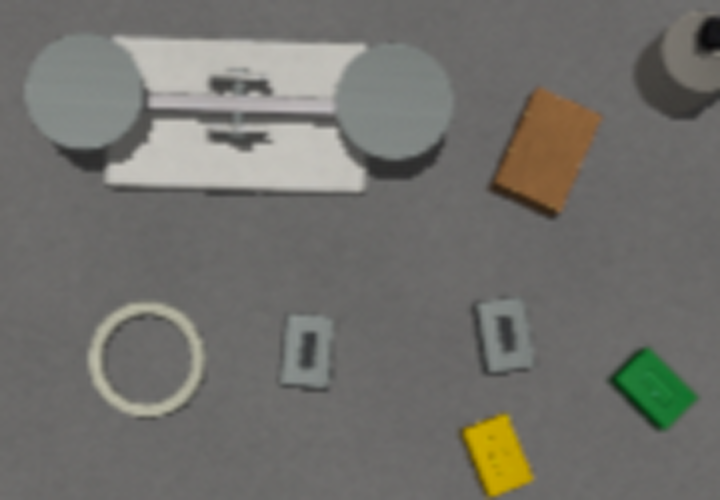

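View pics/crop2.png

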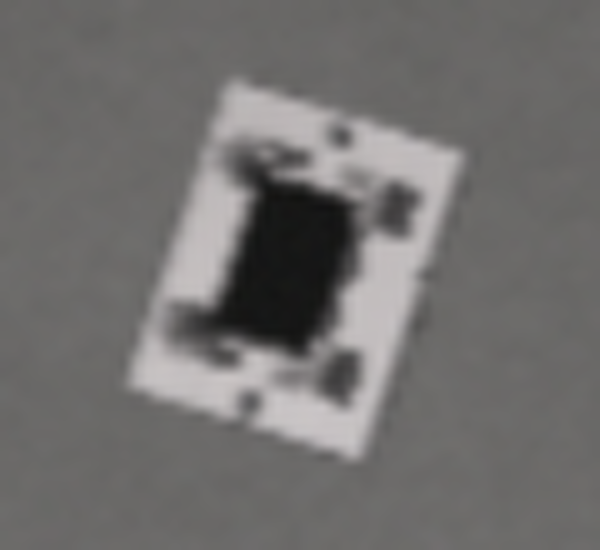

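The crops show two grey tins, tops at crop1 (307,352) and (503,335). The pans are at (84,92) and (394,102), and the cradle base corners are at crop2 (230,80), (465,150), (362,460) and (130,388).

```bash
cat > h.py <<'E'
from plant import manip
import numpy as np, cv2
from scipy.spatial.transform import Rotation as Ro
Rt=np.array([[-0.01497947561862785,-0.9998375027708492,0.010029125741705044],[-0.9907825800252938,0.01349178837391526,-0.1347881699738349],[0.1346309564276093,-0.011955739183567106,-0.9908236805163477]])
tt=np.array([-18.90621159891193,528.9774354263816,1471.3429029025199])
def top(px,z):
    px=np.atleast_2d(px).astype(float)
    d=np.c_[(px-[313.8738,202.3855])/452.102,np.ones(len(px))]@Rt
    C=-Rt.T@tt
    return C+d*((z-C[2])/d[:,2])[:,None]
def rect(P,name):
    P=P[:,:2];c=P.mean(0);e=[P[1]-P[0],P[2]-P[1],P[3]-P[2],P[0]-P[3]]
    L=[np.linalg.norm(x) for x in e];a=[np.degrees(np.arctan2(x[1],x[0]))%180 for x in e]
    print(name,c.round(1),"L",np.round(L,1),"ang",np.round(a,1))
def go(x,y,yaw=None,z=None):
    """remaining move in tool units to bring TCP to x,y,z with tool-y line (closing) at yaw deg"""
    s=manip.observe();R=Ro.from_quat(s['tcp_rot']).as_matrix();p=s['ee_pos']
    if z is None:z=p[2]
    d=R.T@(np.array([x,y,z])-p)
    cy=np.degrees(np.arctan2(R[1,1],R[0,1]))
    t=None
    if yaw is not None:
        t=(yaw-cy+90)%180-90; t=-t # tool z down
    print("p",p.round(1),"close-axis",round(cy,2),"shift mm",d.round(1),"units",(d/75).round(3),"turn",None if t is None else (round(t,2),round(t/90,4)),"q6",s['q'][5].round(2),"F",s['force'].round(1),"t",s['time_s'])
def wproj(W,s,c):
    R=Ro.from_quat(s['tcp_rot']).as_matrix()
    H=c['hand_eye'];T=(np.atleast_2d(W)-s['ee_pos'])@R
    X=(T-H[:3,3])@H[:3,:3]
    r=np.hypot(X[:,0],X[:,1]);th=np.arctan2(r,X[:,2])
    return np.c_[c['cx']+c['fx']*th*X[:,0]/r,c['cy']+c['fy']*th*X[:,1]/r]
def wray(px,z,s,c):
    px=np.atleast_2d(px).astype(float);m=(px-[c['cx'],c['cy']])/c['fx'];th=np.hypot(*m.T);k=np.sin(th)/th
    X=np.c_[m*k[:,None],np.cos(th)]
    R=Ro.from_quat(s['tcp_rot']).as_matrix();H=c['hand_eye']
    d=X@H[:3,:3].T@R.T;C=s['ee_pos']+R@H[:3,3]
    return C+d*((z-C[2])/d[:,2])[:,None]
E
python3 - <<'E'
from h import *
c1=lambda u:np.array([260,150])+(np.array(u)+.5)/4-.5
c2=lambda u:np.array([195,215])+(np.array(u)+.5)/10-.5
rect(top(c1([(287,316),(333,318),(328,388),(281,385)]),36),"tin1")
rect(top(c1([(474,300),(520,297),(531,370),(485,374)]),36),"tin2")
rect(top(c2([(230,80),(465,150),(362,460),(130,388)]),10),"cradle")
print("pans R? L?",top(c1([(84,92),(394,102)]),98).round(1))
print("base",top(c1([(114,37),(366,43),(366,192),(105,185)]),22).round(1))
print("tape",top(c1([(147,359)]),24).round(1),"box",top(c1([(546,152)]),45).round(1),"yellow",top(c1([(498,455)]),30).round(1))
go(400,0)
E
```

```text
tin1 [410.5 -99.2] L [38.1 57.9 38.8 57.1] ang [ 86.7 174.6  85.5 173.9]
tin2 [ 421.9 -261. ] L [38.3 60.9 38.2 61.7] ang [92.9  6.4 94.1  6.5]
cradle [404.5 275.1] L [ 82.8 108.1  81.3 107.4] ang [ 72.7 161.9  72.1 162.7]
pans R? L? [[ 618.4   79.9   98. ]
 [ 607.  -169.7   98. ]]
base [[ 681.4   58.9   22. ]
 [ 673.4 -155.9   22. ]
 [ 545.  -152.5   22. ]
 [ 554.    67.4   22. ]]
tape [[407.1  33.4  24. ]] box [[ 573.4 -301.4   45. ]] yellow [[ 323.7 -254.8   30. ]]
p [163.4 525.  241.8] close-axis 72.71 shift mm [-3.819e+02 -4.309e+02  4.000e-01] units [-5.093 -5.745  0.006] turn None q6 -0.07 F [-0.5  0.3  0.7] t 0.1
```

```bash
python3 - <<'E'
from h import *
go(410.5,-99.2,86,150)
E
```

```text
p [163.4 525.  241.8] close-axis 72.71 shift mm [-421.5 -522.4   92.3] units [-5.62  -6.965  1.231] turn (np.float64(-13.29), np.float64(-0.1477)) q6 -0.07 F [-0.5  0.3  0.7] t 0.1
```

```bash
python3 -m jog '[[[-0.35,-0.43,0],0,85],[[-0.35,-0.43,0],0,85],[[-0.35,-0.43,0],0,85],[[-0.35,-0.43,0],0,85],[[-0.35,-0.43,0],0,85],[[-0.35,-0.43,0],0,85],[[-0.35,-0.43,0],0,85],[[-0.35,-0.43,0],0,85]]' 60; python3 -m jog '[[[-0.35,-0.43,0.1],0,85],[[-0.35,-0.43,0.2],0,85],[[-0.35,-0.43,0.2],0,85],[[-0.35,-0.43,0.2],0,85],[[-0.35,-0.43,0.2],0,85],[[-0.35,-0.43,0.2],-0.07,85],[[0,0,0],-0.07,85],[[0,0,0],0,85]]'; python3 - <<'E'
from h import *
go(410.5,-99.2,86,150)
E
```

```text
time_s: 0.9
ee_pos: [287.4, 214.8, 242.2]
tcp_rot: [0.15, 0.989, 0.0, 0.0]
force: [0.8, 1.2, -0.3]
opening: 0.995
grip_force: 0.0
time_s: 1.7
ee_pos: [380.0, -16.0, 159.2]
tcp_rot: [0.041, 0.999, 0.0, -0.001]
force: [-0.4, 0.8, 0.7]
opening: 0.994
grip_force: 0.0
p [380.  -16.  159.2] close-axis 85.28 shift mm [-37.3 -80.4   9.1] units [-0.497 -1.072  0.122] turn (np.float64(-0.72), np.float64(-0.008)) q6 -1.63 F [-0.4  0.8  0.7] t 1.7
```

```bash
python3 -m jog '[[[-0.25,-0.535,0.06],-0.008,85],[[-0.25,-0.535,0.06],0,85],[[0,0,0],0,85],[[0,0,0],0,85]]'; python3 - <<'E'
from h import *
go(410.5,-99.2,86,150)
s=manip.observe();c=manip.capture("wrist");cv2.imwrite("pics/w1.png",c["color"]);print(c["fx"],c["cx"],c["cy"],c["hand_eye"].round(3).tolist())
P=np.array([[30,20,36],[-30,20,36],[-30,-20,36],[30,-20,36.]]);a=np.radians(-4);P[:,:2]=P[:,:2]@np.array([[np.cos(a),np.sin(a)],[-np.sin(a),np.cos(a)]])+[410.5,-99.2]
print(wproj(P,s,c).round(0))
E
```

```text
time_s: 2.1
ee_pos: [411.4, -97.8, 150.7]
tcp_rot: [0.036, 0.999, 0.0, -0.0]
force: [-0.1, 0.5, 1.5]
opening: 0.996
grip_force: 0.0
p [411.4 -97.8 150.7] close-axis 85.85 shift mm [ 0.8 -1.5  0.7] units [ 0.01  -0.02   0.009] turn (np.float64(-0.15), np.float64(-0.0017)) q6 -1.82 F [-0.1  0.5  1.5] t 2.1
309.70691628693146 317.38198990063944 201.64014857854787 [[0.0, -0.957, -0.29, 73.397], [1.0, -0.0, 0.001, -1.249], [-0.001, -0.29, 0.957, -131.58], [0.0, 0.0, 0.0, 1.0]]
[[340. 233.]
 [342. 164.]
 [292. 164.]
 [294. 233.]]
```

View pics/w1.png

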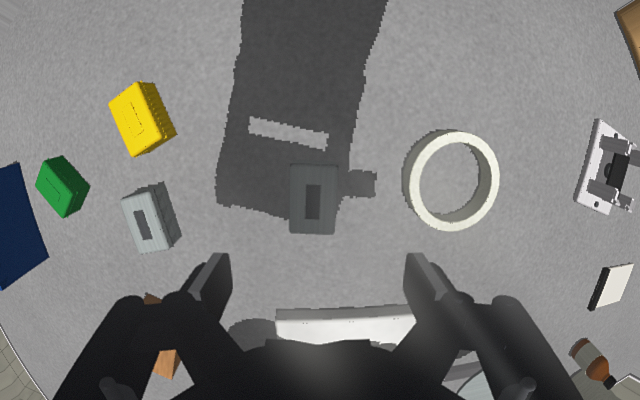

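Wrist view: tin 1 is in the hand's shadow, with its top corners at (290,165), (339,163), (336,234) and (289,234). Tin 2 is at about (148,222). This agrees with the estimate to within about 3 mm.

```bash
python3 - <<'E'
from h import *
s=manip.observe();c=manip.capture("wrist")
P=wray([(290,165),(339,163),(336.5,234),(289,234)],36,s,c);rect(P,"tin1")
rect(wray([(121,203),(157,191),(174,246),(138,254)],36,s,c),"tin2")
x,y=P[:,:2].mean(0)
go(x,y,85.5,17)
E
```

```text
tin1 [ 411.  -101.5] L [39.6 61.8 41.  60.2] ang [ 88.3 175.1  86.  173.7]
tin2 [ 423.5 -262.4] L [46.  54.8 46.3 54.5] ang [100.3   5.6 100.    5.2]
p [411.3 -97.  150.9] close-axis 86.01 shift mm [-1.000e-01 -4.500e+00  1.339e+02] units [-1.000e-03 -6.000e-02  1.786e+00] turn (np.float64(0.51), np.float64(0.0056)) q6 -1.82 F [-0.1  0.1  0.6] t 2.2
```

```bash
python3 -m jog '[[[0,-0.047,0.5],0,85],[[0,0,0.5],0,85],[[0,0,0.4],0,85],[[0,0,0.25],0,85],[[0,0,0.13],0,85],[[0,0,0],0,85]]'; python3 -m jog '[[[0,0,0],0,30],[[0,0,0],0,30],[[0,0,0],0,30],[[0,0,0],0,30],[[0,0,0],0,30],[[0,0,0],0,30],[[0,0,0],0,30]]' 60
```

```text
time_s: 2.8
ee_pos: [410.9, -100.7, 16.9]
tcp_rot: [0.034, 0.999, 0.0, -0.001]
force: [-0.4, -0.3, 0.5]
opening: 0.998
grip_force: 0.0
time_s: 3.5
ee_pos: [411.8, -101.7, 18.3]
tcp_rot: [0.035, 0.999, -0.0, 0.001]
force: [-2.9, 2.1, 12.5]
opening: 0.462
grip_force: 58.8
```

```bash
python3 -m jog '[[[0,0,-0.05],0,30],[[0,0,-0.2],0,30],[[0,0,-0.5],0,30],[[0,0,-0.6],0,30],[[0,0,-0.6],0,30],[[0,0,-0.2],0,30],[[0,0,0],0,30],[[0,0,0],0,30]]'; python3 - <<'E'
from h import *
go(618.4,79.9,87.4,175)
E
```

```text
time_s: 4.3
ee_pos: [410.7, -101.4, 177.7]
tcp_rot: [0.035, 0.999, 0.0, -0.0]
force: [0.0, -0.2, -4.4]
opening: 0.461
grip_force: 62.3
p [ 410.7 -101.4  177.7] close-axis 86.02 shift mm [-194.6  195.3    2.5] units [-2.595  2.604  0.034] turn (np.float64(-1.38), np.float64(-0.0153)) q6 -1.83 F [ 0.  -0.2 -4.4] t 4.3
```

```bash
python3 -m jog '[[[-0.2,0.2,0],0,30],[[-0.4,0.4,0],0,30],[[-0.4,0.4,0],0,30],[[-0.4,0.4,0],0,30],[[-0.4,0.4,0],0,30],[[-0.4,0.4,0],0,30],[[-0.3,0.3,0],0,30],[[-0.1,0.1,0],0,30]]'; python3 -m jog '[[[0,0,0],0,30],[[0,0,0],0,30],[[0,0,0],0,30]]'; python3 - <<'E'
from h import *
go(618.4,79.9,87.4,125)
E
```

```text
time_s: 5.1
ee_pos: [619.9, 81.5, 175.3]
tcp_rot: [0.034, 0.999, -0.0, -0.002]
force: [-0.7, 0.1, -3.1]
opening: 0.457
grip_force: 62.1
time_s: 5.4
ee_pos: [618.6, 78.5, 178.1]
tcp_rot: [0.035, 0.999, -0.0, -0.0]
force: [0.3, -0.2, -3.7]
opening: 0.458
grip_force: 62.1
p [618.6  78.5 178.1] close-axis 85.97 shift mm [ 0.2  1.4 53.1] units [0.003 0.018 0.708] turn (np.float64(-1.43), np.float64(-0.0159)) q6 -1.43 F [ 0.3 -0.2 -3.7] t 5.4
```

```bash
python3 -m jog '[[[0,0.015,0.3],0,30],[[0,0,0.3],0,30],[[0,0,0.13],0,30],[[0,0,0],0,30],[[0,0,0],0,30]]'; python3 -m jog '[[[0,0,0.03],0,30],[[0,0,0],0,30]]';python3 -m jog '[[[0,0,0.02],0,30],[[0,0,0],0,30]]'
```

```text
time_s: 5.9
ee_pos: [619.6, 80.3, 124.8]
tcp_rot: [0.035, 0.999, 0.0, 0.001]
force: [-0.0, 0.5, -2.9]
opening: 0.46
grip_force: 62.0
time_s: 6.1
ee_pos: [619.5, 80.6, 122.1]
tcp_rot: [0.035, 0.999, 0.0, 0.0]
force: [0.4, -0.3, -3.4]
opening: 0.458
grip_force: 62.0
time_s: 6.3
ee_pos: [619.4, 80.6, 120.1]
tcp_rot: [0.035, 0.999, 0.0, 0.0]
force: [-0.5, 0.3, -3.6]
opening: 0.465
grip_force: 62.0
```

```bash
python3 - <<'E'
from h import *
s=manip.observe();print(s['ee_pos'].round(1),s['force'].round(1))
c=manip.capture("scene");cv2.imwrite("pics/s2.png",cv2.resize(c["color"][130:260,230:350],None,fx=5,fy=4.6,interpolation=cv2.INTER_CUBIC))
E
```

```text
[619.4  80.6 120.1] [-0.5  0.3 -3.6]
```

Continue down in small steps until contact.

```bash
for i in 1 2 3; do python3 -m jog '[[[0,0,0.02],0,30],[[0,0,0],0,30]]' | grep -E "ee_pos|force:"; done
```

```text
ee_pos: [619.3, 80.6, 118.3]
force: [-0.1, 0.7, -4.1]
grip_force: 62.0
ee_pos: [619.3, 80.6, 116.8]
force: [-0.0, -0.1, -3.6]
grip_force: 62.0
ee_pos: [619.3, 80.6, 115.3]
force: [0.4, 1.5, -4.8]
grip_force: 62.1
```

```bash
for i in 1 2; do python3 -m jog '[[[0,0,0.02],0,30],[[0,0,0],0,30]]' | grep -E "ee_pos|force:"; done
```

```text
ee_pos: [619.3, 80.6, 113.8]
force: [0.6, -0.4, -3.4]
grip_force: 62.1
ee_pos: [619.3, 80.6, 112.3]
force: [-0.5, -0.5, -4.3]
grip_force: 62.1
```

```bash
python3 - <<'E'
from h import *
c=manip.capture("scene");cv2.imwrite("pics/s2.png",cv2.resize(c["color"][140:260,230:360],None,fx=6,fy=5,interpolation=cv2.INTER_CUBIC))
E
```

```text
(no output)
```

View pics/s2.png

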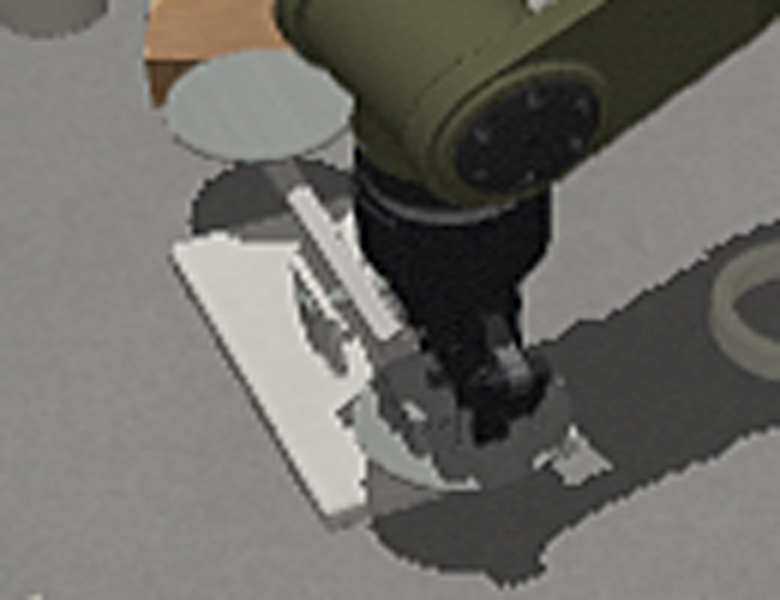

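The right pan is visible at crop (260,105), and the tin is hidden by the wrist over the left pan. I'll measure the right pan's rise by image registration.

```bash
cat >> h.py <<'E'
def panshift(box=(256,146,286,172)):
    """vertical shift (px, + = down) of the right pan's left part vs start, scene camera"""
    a=cv2.imread("pics/scene.png",0)
    b=cv2.cvtColor(manip.capture("scene")["color"],cv2.COLOR_BGR2GRAY)
    x0,y0,x1,y1=box
    W=np.eye(2,3,dtype=np.float32)
    cc,W=cv2.findTransformECC(a[y0:y1,x0:x1],b[y0:y1,x0:x1],W,cv2.MOTION_TRANSLATION)
    return cc,W[:,2]
E
python3 - <<'E'
from h import *
for b in [(256,146,286,172),(256,150,272,176),(256,150,282,178)]:
    try: print(panshift(b))
    except Exception as e: print(e)
s=manip.capture("scene")
def pr(X): X=s["R"]@X+s["t"]; return X[:2]/X[2]*s["fx"]
print("px for +11mm:",pr(np.array([607,-170,109]))-pr(np.array([607,-170,98])))
E
```

```text
(0.787144283898071, array([-1.7516272 ,  0.33868104], dtype=float32))
(0.9296463514870756, array([-0.86093324, -0.33669227], dtype=float32))
(0.9238401109963785, array([-0.38010547, -0.31839374], dtype=float32))
px for +11mm: [-0.35732597 -2.68854545]
```

```bash
python3 -m jog '[[[0,0,0.02],0,30],[[0,0,0.01],0,30],[[0,0,0],0,30]]';python3 -m jog '[[[0,0,0],0,70],[[0,0,0],0,70],[[0,0,0],0,70],[[0,0,0],0,70],[[0,0,0],0,70],[[0,0,0],0,70]]'; python3 - <<'E'
from h import *
for b in [(256,150,272,176),(256,150,282,178)]: print(panshift(b))
E
```

```text
time_s: 7.9
ee_pos: [619.3, 80.6, 110.1]
tcp_rot: [0.035, 0.999, -0.0, -0.0]
force: [-0.1, -0.3, -4.7]
opening: 0.46
grip_force: 62.1
time_s: 8.5
ee_pos: [619.4, 80.6, 110.4]
tcp_rot: [0.035, 0.999, 0.0, 0.0]
force: [0.3, -1.4, 0.3]
opening: 0.818
grip_force: 0.0
(0.770970199295525, array([-1.7931229, -0.3910582], dtype=float32))
(0.8558928946536457, array([-1.3336371, -1.024157 ], dtype=float32))
```

```bash
python3 -m jog '[[[0,0,-0.2],0,75],[[0,0,-0.5],0,85],[[0,0,-0.5],0,85],[[0,0,-0.1],0,85],[[0,0,0],0,85]]'; python3 - <<'E'
from h import *
go(422.5,-261.5,94.5,170)
s=manip.observe();c=manip.capture("wrist");cv2.imwrite("pics/w2.png",c["color"])
E
```

```text
time_s: 9.1
ee_pos: [619.9, 80.6, 210.2]
tcp_rot: [0.035, 0.999, 0.0, 0.002]
force: [0.2, -0.5, -1.5]
opening: 0.999
grip_force: 0.0
p [619.9  80.6 210.2] close-axis 86.03 shift mm [ 173.4 -355.    39.4] units [ 2.311 -4.733  0.525] turn (np.float64(-8.47), np.float64(-0.0941)) q6 -1.43 F [ 0.2 -0.5 -1.5] t 9.1
```

View pics/w2.png

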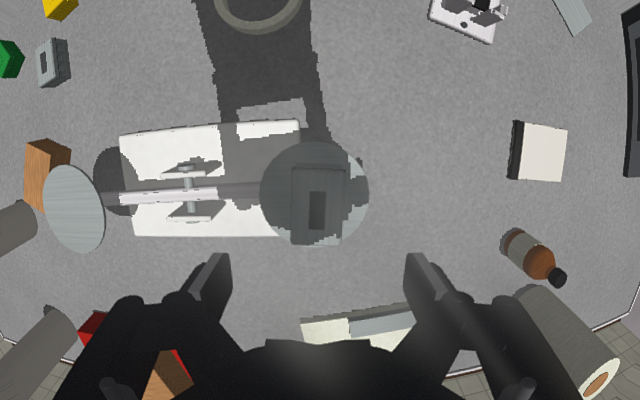

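Tin 1 stands on the left pan (tin about (318,205), pan about (315,193)). Now tin 2.

```bash
python3 -m jog '[[[0.23,-0.47,0],0,85],[[0.23,-0.47,0],0,85],[[0.23,-0.47,0],0,85],[[0.23,-0.47,0],0,85],[[0.23,-0.47,0],0,85],[[0.23,-0.47,0],0,85],[[0.23,-0.47,0],0,85],[[0.23,-0.47,0.1],0,85]]'; python3 -m jog '[[[0.23,-0.47,0.2],0,85],[[0.23,-0.47,0.2],0,85],[[0,0,0],-0.05,85],[[0,0,0],-0.044,85],[[0,0,0],0,85],[[0,0,0],0,85]]'; python3 - <<'E'
from h import *
go(422.5,-261.5,94.5,150)
s=manip.observe();c=manip.capture("wrist");cv2.imwrite("pics/w3.png",c["color"])
E
```

```text
time_s: 9.95
ee_pos: [461.0, -192.3, 199.7]
tcp_rot: [0.035, 0.999, 0.0, -0.0]
force: [0.8, 0.2, -0.1]
opening: 0.994
grip_force: 0.0
time_s: 10.55
ee_pos: [422.6, -258.8, 169.5]
tcp_rot: [-0.038, 0.999, 0.0, -0.001]
force: [0.1, -0.0, -0.2]
opening: 0.997
grip_force: 0.0
p [ 422.6 -258.8  169.5] close-axis 94.38 shift mm [ 0.3 -2.7 19.5] units [ 0.004 -0.036  0.261] turn (np.float64(-0.12), np.float64(-0.0013)) q6 -2.27 F [ 0.1 -0.  -0.2] t 10.55
```

View pics/w3.png

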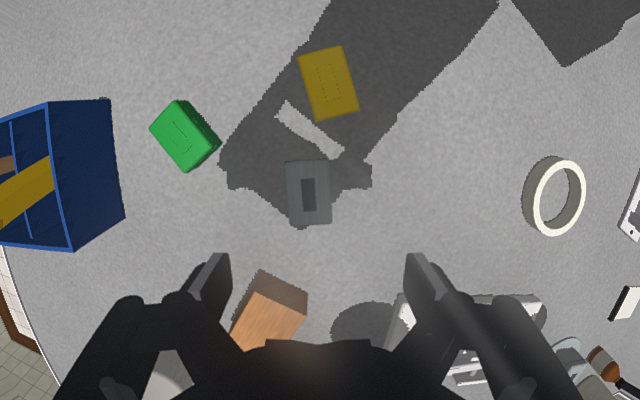

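Tin 2's top corners are at about (285,162), (328,160), (331,223) and (288,226).

```bash
python3 - <<'E'
from h import *
s=manip.observe();c=manip.capture("wrist")
P=wray([(285,162),(328,160),(331,223),(288,226)],36,s,c);rect(P,"tin2")
x,y=P[:,:2].mean(0);go(x,y,95,17)
E
```

```text
tin2 [ 422.9 -268.3] L [37.4 58.2 39.7 59.5] ang [96.9  7.6 98.7  5.4]
p [ 422.8 -258.8  169.9] close-axis 94.42 shift mm [  0.6  -9.5 152.9] units [ 0.008 -0.127  2.039] turn (np.float64(-0.58), np.float64(-0.0064)) q6 -2.27 F [ 0.2  0.5 -0.4] t 10.65
```

```bash
python3 -m jog '[[[0,-0.087,0.4],-0.015,85],[[0,0,0.5],0,85],[[0,0,0.5],0,85],[[0,0,0.3],0,85],[[0,0,0.22],0,85],[[0,0,0.12],0,85],[[0,0,0],0,85]]'; python3 -m jog '[[[0,0,0],0,30],[[0,0,0],0,30],[[0,0,0],0,30],[[0,0,0],0,30],[[0,0,0],0,30],[[0,0,0],0,30],[[0,0,0],0,30]]' 60;  python3 -m jog '[[[0,0,-0.05],0,30],[[0,0,-0.2],0,30],[[0,0,-0.5],0,30],[[0,0,-0.6],0,30],[[0,0,-0.6],0,30],[[0,0,-0.3],0,30],[[0,0,0],0,30],[[0,0,0],0,30]]'; python3 - <<'E'
from h import *
go(607,-169.7,90,185)
for b in [(256,150,286,178),(256,146,290,174)]: print(panshift(b))
E
```

```text
time_s: 11.35
ee_pos: [423.1, -265.2, 16.5]
tcp_rot: [-0.051, 0.999, 0.001, -0.001]
force: [-0.8, -0.4, 0.6]
opening: 0.996
grip_force: 0.0
time_s: 12.05
ee_pos: [423.8, -266.0, 18.3]
tcp_rot: [-0.051, 0.999, -0.001, 0.001]
force: [-1.8, 0.1, 7.5]
opening: 0.457
grip_force: 60.8
time_s: 12.85
ee_pos: [423.1, -265.4, 185.4]
tcp_rot: [-0.051, 0.999, 0.0, -0.0]
force: [-0.6, 0.1, -2.5]
opening: 0.459
grip_force: 60.7
p [ 423.1 -265.4  185.4] close-axis 95.84 shift mm [-192.7   76.5    0.4] units [-2.57   1.02   0.005] turn (np.float64(5.84), np.float64(0.0648)) q6 -2.31 F [-0.6  0.1 -2.5] t 12.85
(0.8842695231481096, array([-0.6448633, -1.3958342], dtype=float32))
(0.84785409100201, array([-0.696456 , -2.1251712], dtype=float32))
```

```bash
python3 -m jog '[[[-0.2,0.08,0],0,30],[[-0.42,0.166,0],0,30],[[-0.42,0.166,0],0,30],[[-0.42,0.166,0],0,30],[[-0.42,0.166,0],0,30],[[-0.42,0.166,0],0,30],[[-0.27,0.11,0],0,30],[[0,0,0],0,30]]'; python3 -m jog '[[[0,0,0.2],0,30],[[0,0,0.3],0,30],[[0,0,0.14],0,30],[[0,0,0],0,30],[[0,0,0],0,30]]'; python3 - <<'E'
from h import *
go(607,-169.7,90,126)
E
```

```text
time_s: 13.75
ee_pos: [609.2, -167.4, 184.0]
tcp_rot: [-0.052, 0.999, 0.001, -0.001]
force: [-0.1, 0.2, -2.4]
opening: 0.458
grip_force: 60.8
time_s: 14.25
ee_pos: [607.3, -170.2, 138.3]
tcp_rot: [-0.051, 0.999, -0.0, 0.0]
force: [-0.0, 0.6, -1.7]
opening: 0.454
grip_force: 60.8
p [ 607.3 -170.2  138.3] close-axis 95.81 shift mm [ 0.3  0.5 12.3] units [0.003 0.007 0.164] turn (np.float64(5.81), np.float64(0.0646)) q6 -2.0 F [-0.   0.6 -1.7] t 14.25
```

```bash
python3 -m jog '[[[0,0,0.08],0,30],[[0,0,0.03],0,30],[[0,0,0],0,30]]' | grep -E "ee_pos|^force"; for i in 1 2 3 4; do python3 -m jog '[[[0,0,0.02],0,30],[[0,0,0],0,30]]' | grep -E "ee_pos|^force"; done
```

```text
ee_pos: [607.2, -169.9, 129.6]
force: [-0.1, 0.6, -2.7]
ee_pos: [607.3, -169.9, 128.3]
force: [1.3, -0.2, -1.9]
ee_pos: [607.5, -170.0, 127.0]
force: [-0.9, 0.8, 1.6]
ee_pos: [607.5, -170.1, 125.4]
force: [-0.2, -0.9, 0.9]
ee_pos: [607.4, -170.1, 123.7]
force: [-0.1, -1.2, 1.2]
```

```bash
python3 -m jog '[[[0,0,-0.03],0,30],[[0,0,0],0,30],[[0,0,0],0,30],[[0,0,0],0,30]]' | grep -E "ee_pos|^force"; python3 -m jog '[[[0,0,0],0,70],[[0,0,0],0,70],[[0,0,0],0,70],[[0,0,0],0,70],[[0,0,0],0,70],[[0,0,0],0,70]]'; python3 -m jog '[[[0,0,-0.2],0,75],[[0,0,-0.5],0,85],[[0,0,-0.5],0,85],[[0,0,-0.1],0,85],[[0,0,0],0,85],[[0,0,0],0,85]]'; python3 -m jog '[[[0.2,0.3,-0.1],0,85],[[0.2,0.4,0],0,85],[[0.2,0.4,0],0,85],[[0.2,0.4,0],0,85],[[0,0,0],0,85],[[0,0,0],0,85],[[0,0,0],0,85],[[0,0,0],0,85]]';python3 - <<'E'
from h import *
c=manip.capture("scene");cv2.imwrite("pics/s3.png",cv2.resize(c["color"][130:250,230:360],None,fx=6,fy=5,interpolation=cv2.INTER_CUBIC))
c=manip.capture("top");cv2.imwrite("pics/t3.png",c["color"])
s=manip.observe();print(s['ee_pos'],s['q'].round(2))
E
```

```text
ee_pos: [607.4, -169.9, 126.1]
force: [-0.1, -0.4, 0.9]
time_s: 16.35
ee_pos: [607.3, -169.9, 126.0]
tcp_rot: [-0.051, 0.999, 0.0, -0.0]
force: [0.3, 0.5, -0.5]
opening: 0.818
grip_force: 0.0
time_s: 16.95
ee_pos: [607.0, -169.8, 222.8]
tcp_rot: [-0.051, 0.999, 0.0, -0.001]
force: [-0.2, -0.2, -0.0]
opening: 0.999
grip_force: 0.0
time_s: 17.75
ee_pos: [536.4, -64.8, 230.5]
tcp_rot: [-0.05, 0.999, 0.0, -0.0]
force: [0.6, 0.2, 0.4]
opening: 0.997
grip_force: 0.0
[536.36192417 -64.66154242 230.60825687] [-0.19  0.29  1.56 -0.    1.29 -1.86]
```

View pics/s3.png

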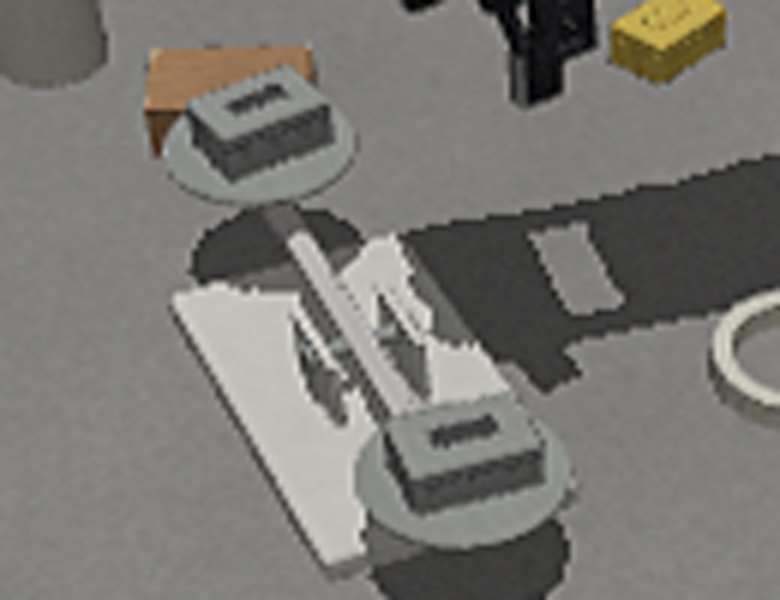

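Both tins are standing. The right pan (crop (262,140)) is up about 4 px and the left pan (463,475) is down about 3 px, so tin 1 on the left is the heavier; the felt weights agree. Now pick it up with a light grip.

```bash
python3 - <<'E'
from h import *
go(619.4,80.6,86,180)
E
```

```text
p [536.4 -64.7 230.6] close-axis 95.79 shift mm [-97.3 136.1  50.6] units [-1.297  1.815  0.674] turn (np.float64(9.79), np.float64(0.1088)) q6 -1.86 F [ 0.8  0.4 -0.1] t 17.85
```

```bash
python3 -m jog '[[[-0.26,0.363,0],0,85],[[-0.26,0.363,0],0,85],[[-0.26,0.363,0.1],0,85],[[-0.26,0.363,0.2],0,85],[[-0.26,0.363,0.37],0,85],[[0,0,0],0.055,85],[[0,0,0],0.054,85],[[0,0,0],0,85]]'; python3 -m jog '[[[0,0,0],0,85],[[0,0,0],0,85]]'; python3 - <<'E'
from h import *
go(619.4,80.6,86,106)
s=manip.observe();c=manip.capture("wrist");cv2.imwrite("pics/w4.png",c["color"])
for z in (123,): pass
P=np.array([[30,20,123],[-30,20,123],[-30,-20,123],[30,-20,123.]]);a=np.radians(-4);P[:,:2]=P[:,:2]@np.array([[np.cos(a),np.sin(a)],[-np.sin(a),np.cos(a)]])+[619.4,80.6]
print(wproj(P,s,c).round(0))
E
```

```text
time_s: 18.65
ee_pos: [619.5, 81.1, 180.2]
tcp_rot: [0.035, 0.999, -0.0, -0.0]
force: [0.1, 0.5, 0.2]
opening: 0.993
grip_force: 0.0
time_s: 18.85
ee_pos: [619.5, 80.9, 180.9]
tcp_rot: [0.034, 0.999, 0.0, 0.0]
force: [-0.3, 0.3, 0.3]
opening: 0.997
grip_force: 0.0
p [619.5  80.9 180.9] close-axis 86.11 shift mm [ 0.1 -0.3 74.9] units [ 0.001 -0.004  0.999] turn (np.float64(0.11), np.float64(0.0012)) q6 -1.43 F [-0.3  0.3  0.3] t 18.85
[[347. 265.]
 [351. 180.]
 [287. 180.]
 [290. 265.]]
```

View pics/w4.png

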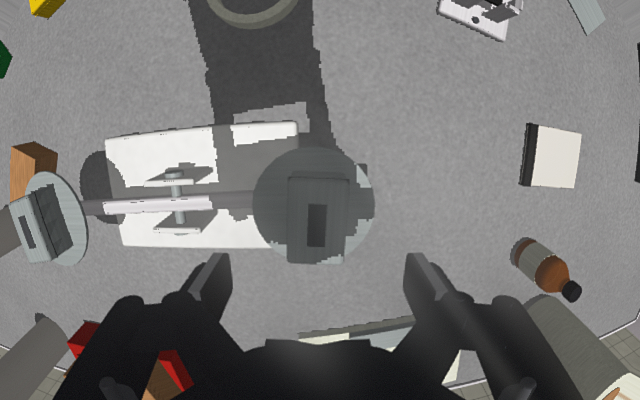

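The tin is where predicted (top corners (287,178), (349,178), (345,265) and (288,265)). Descend, grip lightly, lift.

```bash
python3 -m jog '[[[0,0,0.3],0,85],[[0,0,0.4],0,85],[[0,0,0.2],0,85],[[0,0,0.1],0,85],[[0,0,0],0,85],[[0,0,0],0,85]]'; python3 -m jog '[[[0,0,0],0,50],[[0,0,0],0,50],[[0,0,0],0,50],[[0,0,0],0,50],[[0,0,0],0,50]]' 22 | grep -E "ee_pos|force|open";  for i in 1 2 3; do python3 -m jog '[[[0,0,0],0,38]]' | grep -E "ee_pos|force|open"; done
```

```text
time_s: 19.5
ee_pos: [619.9, 81.2, 106.9]
tcp_rot: [0.035, 0.999, 0.0, 0.001]
force: [-0.4, 0.1, 1.2]
opening: 0.996
grip_force: 0.0
ee_pos: [619.4, 81.2, 105.9]
force: [0.4, 0.4, -0.2]
opening: 0.587
grip_force: 0.0
ee_pos: [619.5, 81.1, 106.0]
force: [-0.6, -0.2, 3.9]
opening: 0.467
grip_force: 22.8
ee_pos: [619.5, 81.1, 106.0]
force: [-0.7, -0.7, 2.8]
opening: 0.467
grip_force: 22.4
ee_pos: [619.5, 81.1, 106.0]
force: [-0.5, -1.7, 3.6]
opening: 0.466
grip_force: 22.5
```

```bash
python3 -m jog '[[[0,0,-0.05],0,38],[[0,0,-0.1],0,38],[[0,0,-0.3],0,38],[[0,0,-0.4],0,38],[[0,0,-0.4],0,38],[[0,0,-0.1],0,38],[[0,0,0],0,30],[[0,0,0],0,30]]'; python3 -m jog '[[[0,0,0],0,30],[[0,0,0],0,30],[[0,0,0],0,30]]' 70; python3 - <<'E'
from h import *
go(490,248,72.4,205)
E
```

```text
time_s: 21.1
ee_pos: [618.8, 81.2, 205.2]
tcp_rot: [0.035, 0.999, -0.0, -0.001]
force: [0.4, -0.2, -3.8]
opening: 0.47
grip_force: 23.1
time_s: 21.4
ee_pos: [619.2, 81.2, 206.3]
tcp_rot: [0.035, 0.999, -0.0, -0.001]
force: [0.3, 1.0, -3.7]
opening: 0.455
grip_force: 72.7
p [619.2  81.2 206.3] close-axis 86.03 shift mm [140.4 157.4   1.4] units [1.873 2.099 0.018] turn (np.float64(13.63), np.float64(0.1514)) q6 -1.43 F [ 0.3  1.  -3.7] t 21.4
```

```bash
python3 -m jog '[[[0.17,0.2,0],0,30],[[0.34,0.38,0],0,30],[[0.34,0.38,0],0,30],[[0.34,0.38,0],0,30],[[0.34,0.38,0],0,30],[[0.34,0.38,0],0,30],[[0,0,0],0.075,30],[[0,0,0],0.0764,30]]'; python3 -m jog '[[[0,0,0],0,30],[[0,0,0],0,30],[[0,0,0],0,30]]'; python3 - <<'E'
from h import *
go(490,248,72.4,205)
s=manip.observe();c=manip.capture("wrist");cv2.imwrite("pics/w5.png",c["color"])
B=np.array([[55,42.5,10],[-55,42.5,10],[-55,-42.5,10],[55,-42.5,10.]]);a=np.radians(-17.6)
B[:,:2]=B[:,:2]@np.array([[np.cos(a),np.sin(a)],[-np.sin(a),np.cos(a)]])+[404.5,275.1]
print(wproj(B,s,c).round(1))
def seg(im,lo,seed):
    m=(im.min(2)>lo).astype(np.uint8);m=cv2.morphologyEx(m,cv2.MORPH_CLOSE,np.ones((3,3)))
    n,l,st,ce=cv2.connectedComponentsWithStats(m)
    k=min(range(1,n),key=lambda i:np.hypot(*(ce[i]-seed))+ (1e4 if st[i][4]<100 else 0))
    p=np.argwhere(l==k)[:,::-1].astype(np.int32);h=cv2.convexHull(p)
    print(st[k],ce[k]);q=cv2.approxPolyDP(h,4,True).reshape(-1,2);print(q.tolist(),cv2.minAreaRect(p));return h
for lo in(120,150,170):
    seg(c["color"],lo,wproj([404.5,275.1,10],s,c)[0])
    t=cv2.imread("pics/top.png");seg(t,lo,np.array([225,242]))
E
```

```text
time_s: 22.2
ee_pos: [489.7, 249.0, 207.0]
tcp_rot: [0.154, 0.988, 0.0, 0.0]
force: [0.4, -0.5, -4.2]
opening: 0.456
grip_force: 73.4
time_s: 22.5
ee_pos: [490.5, 247.9, 206.9]
tcp_rot: [0.152, 0.988, -0.0, -0.0]
force: [1.0, 0.8, -3.1]
opening: 0.454
grip_force: 73.4
p [490.5 247.9 206.9] close-axis 72.54 shift mm [ 0.5 -0.   1.9] units [ 0.007 -0.     0.026] turn (np.float64(0.14), np.float64(0.0015)) q6 -0.86 F [ 1.   0.8 -3.1] t 22.5
[[358.  146.5]
 [359.2  44.6]
 [277.9  44.3]
 [278.5 146.2]]
[  196     0   444   400 92322] [457.85659973 164.48996989]
[[639, 399], [543, 399], [233, 174], [216, 154], [196, 0], [537, 0], [639, 206]] ((417.5, 199.5), (399.0, 443.0), 90.0)
[207 223  35  38 562] [224.27580071 241.35231317]
[[241, 230], [231, 260], [207, 253], [217, 223]] ((224.1500244140625, 241.55001831054688), (25.2982177734375, 33.20391082763672), 18.434946060180664)
[ 216  108   67   66 1725] [248.69623188 139.75014493]
[[282, 127], [233, 173], [216, 154], [263, 108]] ((248.673583984375, 140.61849975585938), (28.999101638793945, 67.25421142578125), 46.84760665893555)
[208 223  33  38 433] [224.41108545 241.65819861]
[[240, 230], [230, 260], [208, 253], [218, 223]] ((223.8000030517578, 241.60000610351562), (24.033309936523438, 32.25522994995117), 18.434946060180664)
[ 256   35  142  120 5969] [332.10671804  91.21795946]
[[392, 127], [360, 152], [335, 154], [256, 70], [292, 35], [356, 47], [397, 101]] ((332.4908142089844, 89.30277252197266), (137.75830078125, 92.48139953613281), 46.7357063293457)
[209 224  31  36 253] [226.60869565 242.97233202]
[[239, 230], [230, 259], [209, 253], [218, 224]] ((224.0, 241.50001525878906), (23.084627151489258, 31.939001083374023), 18.43494987487793)
```

```bash
cat >> h.py <<'E'
from scipy.optimize import minimize
def base_fit(img,proj,x0,d=4):
    g=np.log(cv2.GaussianBlur(img,(3,3),0).astype(np.float32).mean(2)+3)
    u=np.linspace(-.9,.9,40);E=[]
    for s in(1,-1): E+=[(55*v,42.5*s,0,s) for v in u]+[(55*s,42.5*v,s,0) for v in u]
    E=np.array(E)
    def W(p,o):
        q=E[:,:2]+o*E[:,2:];a=p[2];return np.c_[p[0]+q@[np.cos(a),-np.sin(a)],p[1]+q@[np.sin(a),np.cos(a)],np.full(len(q),10.)]
    def val(p,o):
        m=proj(W(p,o)).astype(np.float32);return cv2.remap(g,m[:,:1],m[:,1:],cv2.INTER_LINEAR).ravel()
    def f(p): p=np.array([p[0],p[1],p[2]/30]);return -np.clip(val(p,-d)-val(p,d),-.2,.5).mean()
    best=min((minimize(f,[x0[0]+i,x0[1]+j,x0[2]*30],method="Nelder-Mead",options=dict(initial_simplex=np.array([x0[0]+i,x0[1]+j,x0[2]*30])+np.array([[0,0,0],[3,0,0],[0,3,0],[0,0,1.5]]))) for i in(-5,0,5) for j in(-5,0,5)),key=lambda r:r.fun)
    return best.x[:2].round(2),round(np.degrees(best.x[2]/30),2),round(best.fun,3)
E
python3 - <<'E'
from h import *
x0=(404.5,275.1,np.radians(-17.6))
s=manip.observe();c=manip.capture("wrist")
for d in(3,4,6):
    print("wrist",base_fit(c["color"],lambda X:wproj(X,s,c),x0,d))
for n in("top","scene"):
    k=manip.capture(n)
    def pr(X):
        Y=X@k["R"].T+k["t"];return Y[:,:2]/Y[:,2:]*k["fx"]+[k["cx"],k["cy"]]
    im=cv2.imread(f"pics/{n}.png")
    for d in(4,6): print(n,base_fit(im,pr,x0,d))
E
```

```text
wrist (array([404.48, 272.29]), np.float64(-18.25), np.float64(-0.337))
wrist (array([404.26, 272.51]), np.float64(-18.19), np.float64(-0.341))
wrist (array([402.1 , 272.95]), np.float64(-19.6), np.float64(-0.335))
top (array([404.89, 275.82]), np.float64(-18.29), np.float64(-0.401))
top (array([404.64, 275.85]), np.float64(-18.39), np.float64(-0.459))
scene (array([403.97, 275.55]), np.float64(-18.2), np.float64(-0.284))
scene (array([401.63, 274.99]), np.float64(-18.44), np.float64(-0.27))
```

```bash
sed -i 's/def base_fit(img,proj,x0,d=4)/def base_fit(img,proj,x0,d=4,hx=55,hy=42.5,hz=10.)/; s/(55\*v,42.5\*s,0,s)/(hx*v,hy*s,0,s)/; s/(55\*s,42.5\*v,s,0)/(hx*s,hy*v,s,0)/; s/np.full(len(q),10.)/np.full(len(q),hz)/' h.py
python3 - <<'E'
from h import *
c=manip.capture("wrist")
S={"w1":dict(ee_pos=np.array([411.4,-97.8,150.7]),tcp_rot=[0.0362,0.99934,0,0]),"w3":dict(ee_pos=np.array([422.6,-258.8,169.5]),tcp_rot=[-0.0382,.99927,0,0])}
T={"w1":(411,-101,np.radians(-4.5)),"w3":(423,-266,np.radians(6))}
k=manip.capture("top")
def pr(X):
    Y=X@k["R"].T+k["t"];return Y[:,:2]/Y[:,2:]*k["fx"]+[k["cx"],k["cy"]]
im=cv2.imread("pics/top.png")
for n in S:
    w=cv2.imread(f"pics/{n}.png")
    for d in (2.5,4):
        print(n,"wrist",base_fit(w,lambda X:wproj(X,S[n],c),T[n],d,30,20,36.))
        print(n,"top",base_fit(im,pr,T[n],d,30,20,36.))
E
```

```text
w1 wrist (array([ 415.23, -106.53]), np.float64(-10.33), np.float64(-0.015))
w1 top (array([413.35, -99.73]), np.float64(-7.2), np.float64(-0.147))
w1 wrist (array([418.27, -99.06]), np.float64(-0.26), np.float64(-0.012))
w1 top (array([413.55, -99.74]), np.float64(-6.98), np.float64(-0.201))
w3 wrist (array([ 431.21, -259.14]), np.float64(36.31), np.float64(-0.016))
w3 top (array([ 424.15, -264.53]), np.float64(7.7), np.float64(-0.162))
w3 wrist (array([ 428.58, -259.49]), np.float64(28.03), np.float64(-0.026))
w3 top (array([ 424.41, -264.84]), np.float64(7.73), np.float64(-0.218))
```

```bash
python3 - <<'E'
from h import *
go(404.5,274.2,71.75,110)
E
```

```text
p [490.4 248.  207. ] close-axis 72.42 shift mm [89.8 -1.  97. ] units [ 1.197 -0.013  1.294] turn (np.float64(0.67), np.float64(0.0075)) q6 -0.86 F [ 0.3  0.2 -3.4] t 22.8
```

```bash
python3 -m jog '[[[0.3,0,0],0.0075,30],[[0.4,0,0],0,30],[[0.3,0,0],0,30],[[0.2,0,0.2],0,30],[[0,0,0.4],0,30],[[0,0,0.4],0,30],[[0,0,0.2],0,30],[[0,0,0],0,30]]';python3 -m jog '[[[0,0,0],0,30],[[0,0,0],0,30],[[0,0,0],0,30]]'; python3 - <<'E'
from h import *
go(404.5,274.2,71.75,85)
E
```

```text
time_s: 23.6
ee_pos: [404.0, 275.5, 115.3]
tcp_rot: [0.159, 0.987, -0.001, -0.001]
force: [0.4, 0.5, -3.2]
opening: 0.453
grip_force: 73.2
time_s: 23.9
ee_pos: [405.2, 276.2, 118.0]
tcp_rot: [0.159, 0.987, 0.001, 0.001]
force: [0.2, -0.1, -3.5]
opening: 0.456
grip_force: 73.3
p [405.2 276.2 118. ] close-axis 71.73 shift mm [ 0.1 -2.2 33. ] units [ 0.001 -0.03   0.441] turn (np.float64(-0.02), np.float64(-0.0002)) q6 -0.73 F [ 0.2 -0.1 -3.5] t 23.9
```

```bash
python3 -m jog '[[[0,-0.029,0.2],0,30],[[0,0,0.2],0,30],[[0,0,0.06],0,30],[[0,0,0],0,30],[[0,0,0],0,30]]' | grep -E "ee_pos|^force"; for i in 1 2 3 4 5; do python3 -m jog '[[[0,0,0.03],0,30],[[0,0,0],0,30]]'| grep -E "ee_pos|^force"; done
```

```text
ee_pos: [404.5, 274.2, 83.3]
force: [-0.2, 0.0, -3.4]
ee_pos: [404.2, 274.0, 80.5]
force: [0.8, 0.4, -3.2]
ee_pos: [404.1, 273.9, 77.9]
force: [-0.7, 0.3, -4.2]
ee_pos: [404.0, 273.9, 75.5]
force: [-0.3, 0.1, -3.9]
ee_pos: [404.0, 273.9, 73.2]
force: [0.1, -0.7, -4.3]
ee_pos: [404.0, 273.9, 71.0]
force: [0.7, -0.6, -3.7]
```

```bash
for i in 1 2 3 4; do python3 -m jog '[[[0,0,0.03],0,30],[[0,0,0],0,30]]'| grep -E "ee_pos|^force"; done
```

```text
ee_pos: [404.0, 273.9, 68.8]
force: [-0.3, -0.2, -3.9]
ee_pos: [404.0, 273.9, 66.5]
force: [-0.4, -1.0, -3.4]
ee_pos: [404.0, 273.9, 64.3]
force: [-0.1, -0.2, -3.0]
ee_pos: [404.0, 273.9, 62.0]
force: [-0.6, 0.2, -3.5]
```

Inside the pocket with no side load. Continue with finer steps.

```bash
for i in 1 2 3 4 5; do python3 -m jog '[[[0,0,0.02],0,30],[[0,0,0],0,30]]'| grep -E "ee_pos|^force"; done
```

```text
ee_pos: [404.1, 274.0, 60.6]
force: [-1.0, -0.2, -3.7]
ee_pos: [404.1, 273.9, 59.1]
force: [-0.3, -1.0, -3.0]
ee_pos: [404.0, 273.9, 57.6]
force: [-0.7, -0.1, -3.6]
ee_pos: [404.0, 273.9, 56.1]
force: [-0.2, -0.9, -3.7]
ee_pos: [404.1, 273.9, 54.6]
force: [0.2, -0.3, -3.5]
```

```bash
for i in 1 2 3 4 5; do r=$(python3 -m jog '[[[0,0,0.02],0,30],[[0,0,0],0,30]]'| grep -E "ee_pos|^force"); echo $r; done
```

```text
ee_pos: [404.1, 273.9, 53.1] force: [-0.6, -0.1, -3.2]
ee_pos: [404.1, 273.9, 51.6] force: [-0.7, -0.8, -3.9]
ee_pos: [404.2, 274.0, 50.4] force: [-1.3, -0.9, 0.9]
ee_pos: [404.2, 274.0, 48.8] force: [-1.7, -0.5, 2.0]
ee_pos: [404.2, 274.0, 47.2] force: [-0.6, -0.4, 0.8]
```

```bash
for i in 1 2 3; do r=$(python3 -m jog '[[[0,0,0.012],0,30],[[0,0,0],0,30]]'| grep -E "ee_pos|^force"); echo $r; done
```

```text
ee_pos: [404.2, 274.0, 46.3] force: [-0.2, -0.8, 0.9]
ee_pos: [404.2, 274.0, 45.4] force: [0.2, -0.8, 2.1]
ee_pos: [404.2, 274.0, 44.5] force: [-0.0, -0.1, 1.4]
```

```bash
for i in 1 2 3 4; do r=$(python3 -m jog '[[[0,0,0.007],0,30],[[0,0,0],0,30]]'| grep -E "ee_pos|^force"); echo $r; done
```

```text
ee_pos: [404.2, 274.0, 44.0] force: [-0.2, -0.4, 1.1]
ee_pos: [404.2, 274.0, 43.5] force: [-0.7, 0.7, 1.8]
ee_pos: [404.2, 274.0, 43.0] force: [-0.4, -0.1, 2.7]
ee_pos: [404.2, 274.0, 42.4] force: [0.3, -0.3, 1.4]
```

```bash
for i in 1 2 3 ; do r=$(python3 -m jog '[[[0,0,0.007],0,30],[[0,0,0],0,30]]'| grep -E "ee_pos|^force"); echo $r; done
```

```text
ee_pos: [404.2, 274.0, 41.9] force: [0.4, 0.6, 2.3]
ee_pos: [404.1, 274.0, 41.4] force: [-0.3, -0.2, 1.7]
ee_pos: [404.2, 274.0, 41.1] force: [-1.0, -0.9, 5.9]
```

```bash
for i in 1 2; do r=$(python3 -m jog '[[[0,0,0.006],0,30],[[0,0,0],0,30],[[0,0,0],0,30]]'| grep -E "ee_pos|^force"); echo $r; done
```

```text
ee_pos: [404.2, 274.0, 40.8] force: [-2.0, -1.2, 7.9]
ee_pos: [404.3, 274.0, 40.5] force: [-2.0, -1.8, 12.0]
```

```bash
r=$(python3 -m jog '[[[0,0,0.001],0,30],[[0,0,0],0,30],[[0,0,0],0,30],[[0,0,0],0,30]]'| grep -E "ee_pos|^force"); echo $r;  r=$(python3 -m jog '[[[0,0,0],0,30],[[0,0,0],0,30],[[0,0,0],0,30],[[0,0,0],0,30],[[0,0,0],0,30]]'| grep -E "ee_pos|^force"); echo $r
```

```text
ee_pos: [404.3, 274.0, 40.5] force: [-3.3, -2.2, 11.1]
ee_pos: [404.3, 274.0, 40.5] force: [-2.6, -2.3, 11.6]
```

```bash
r=$(python3 -m jog '[[[0,0,0.002],0,30],[[0,0,0],0,30],[[0,0,0],0,30],[[0,0,0],0,30],[[0,0,0],0,30],[[0,0,0],0,30],[[0,0,0],0,30],[[0,0,0],0,30]]'| grep -E "ee_pos|^force"); echo $r; python3 - <<'E'
from h import *
print(manip.observe()['force'])
E
r=$(python3 -m jog '[[[0,0,0],0,30],[[0,0,0],0,30],[[0,0,0],0,30]]' 30| grep -E "ee_pos|force"); echo $r
python3 -m jog '[[[0,0,0],0,60],[[0,0,0],0,60],[[0,0,0],0,60],[[0,0,0],0,60],[[0,0,0],0,60]]'
```

```text
ee_pos: [404.3, 274.1, 40.4] force: [-3.2, -3.1, 13.1]
[-3.24774315 -3.07869672 13.06424648]
ee_pos: [404.3, 274.0, 40.4] force: [-3.3, -2.2, 11.7] grip_force: 75.3
time_s: 33.3
ee_pos: [404.1, 273.9, 39.7]
tcp_rot: [0.159, 0.987, -0.0, -0.0]
force: [-0.2, -0.1, -0.8]
opening: 0.704
grip_force: 0.0
```

```bash
python3 -m jog '[[[0,0,-0.1],0,60],[[0,0,-0.3],0,60],[[0,0,-0.4],0,60],[[0,0,-0.3],0,60],[[0,0,0],0,0],[[0,0,0],0,0],[[0,0,0],0,0],[[0,0,0],0,0]]' | grep -E "ee_pos|force|open"; python3 -m jog '[[[0,0,0.2],0,0],[[0,0,0.2],0,0],[[0,0,0.11],0,0],[[0,0,0],0,0],[[0,0,0],0,0]]' | grep -E "ee_pos|^force|open"
```

```text
ee_pos: [403.8, 273.8, 121.5]
force: [-1.4, 0.1, 0.7]
opening: 0.022
grip_force: 0.0
ee_pos: [404.2, 274.0, 84.2]
force: [0.2, -0.2, 0.1]
opening: 0.002
```

```bash
r=$(python3 -m jog '[[[0,0,0.05],0,0],[[0,0,0.05],0,0],[[0,0,0.02],0,0],[[0,0,0],0,0],[[0,0,0],0,0]]'| grep -E "ee_pos|^force"); echo $r; for i in 1 2 3; do r=$(python3 -m jog '[[[0,0,0.01],0,0],[[0,0,0],0,0]]'| grep -E "ee_pos|^force"); echo $r; done
```

```text
ee_pos: [404.2, 274.0, 75.1] force: [-0.7, -0.4, 0.4]
ee_pos: [404.1, 274.0, 74.3] force: [-0.2, -0.3, -0.6]
ee_pos: [404.1, 274.0, 73.5] force: [1.1, -0.2, -0.0]
ee_pos: [404.1, 274.0, 72.7] force: [0.1, 0.1, 0.5]
```

```bash
for i in 1 2 3 4 5; do r=$(python3 -m jog '[[[0,0,0.008],0,0],[[0,0,0],0,0]]'| grep -E "ee_pos|^force"); echo $r; done
```

```text
ee_pos: [404.1, 273.9, 72.1] force: [0.6, -0.2, -0.0]
ee_pos: [404.1, 274.0, 71.5] force: [0.8, 0.5, 0.9]
ee_pos: [404.1, 273.9, 70.9] force: [0.2, 0.1, -0.4]
ee_pos: [404.1, 274.0, 70.3] force: [0.2, -0.1, -0.2]
ee_pos: [404.1, 274.0, 69.7] force: [-0.0, 0.1, -0.5]
```

```bash
for i in 1 2 3 ; do r=$(python3 -m jog '[[[0,0,0.006],0,0],[[0,0,0],0,0]]'| grep -E "ee_pos|^force"); echo $r; done
```

```text
ee_pos: [404.1, 274.0, 69.3] force: [0.2, 0.3, 0.1]
ee_pos: [404.2, 274.0, 68.9] force: [-0.2, -0.3, 1.7]
ee_pos: [404.2, 274.0, 68.6] force: [-0.1, -0.6, 4.7]
```

The top is at about 58 mm, as expected for a seated tin, and it is stiff at once. A final confirming press of about 14 N follows.

```bash
for i in 1 2 ; do r=$(python3 -m jog '[[[0,0,0.006],0,0],[[0,0,0],0,0],[[0,0,0],0,0]]'| grep -E "ee_pos|^force"); echo $r; done
```

```text
ee_pos: [404.3, 274.1, 68.4] force: [-1.8, -1.0, 7.8]
ee_pos: [404.4, 274.1, 68.1] force: [-1.3, -0.5, 9.2]
```

```bash
r=$(python3 -m jog '[[[0,0,0.006],0,0],[[0,0,0],0,0],[[0,0,0],0,0]]'| grep -E "ee_pos|^force"); echo $r; r=$(python3 -m jog '[[[0,0,0.003],0,0],[[0,0,0],0,0],[[0,0,0],0,0],[[0,0,0],0,0],[[0,0,0],0,0],[[0,0,0],0,0],[[0,0,0],0,0],[[0,0,0],0,0]]'| grep -E "ee_pos|^force"); echo $r
```

```text
ee_pos: [404.5, 274.2, 67.8] force: [-2.5, -1.2, 12.6]
ee_pos: [404.5, 274.2, 67.7] force: [-2.7, -1.8, 13.5]
```

Now retreat and check numerically that the light tin still stands on its pan.

```bash
python3 -m jog '[[[0,0,-0.05],0,0],[[0,0,-0.3],0,0],[[0,0,-0.5],0,0],[[0,0,-0.5],0,0],[[0,0,-0.5],0,0],[[0.1,0.3,0],0,0],[[0,0.4,0],0,0],[[0,0,0],0,0]]'; python3 -m jog '[[[0,0.4,0],0,0],[[0,0.4,0],0,0],[[0,0,0],0,0],[[0,0,0],0,0],[[0,0,0],0,0]]'; python3 - <<'E'
from h import *
a=cv2.imread("pics/t3.png",0);k=manip.capture("top");b=cv2.cvtColor(k["color"],cv2.COLOR_BGR2GRAY)
def pr(X): Y=k["R"]@np.array(X,float)+k["t"];return (Y[:2]/Y[2]*k["fx"]+[k["cx"],k["cy"]])
p=pr([607,-170,140]).astype(int);T=a[p[1]-11:p[1]+12,p[0]-12:p[0]+13]
r=cv2.matchTemplate(b[p[1]-25:p[1]+26,p[0]-25:p[0]+26],T,cv2.TM_CCOEFF_NORMED);_,m,_,l=cv2.minMaxLoc(r);print("light tin",m,np.array(l)-[13,14])
K=cv2.cvtColor(k["color"],cv2.COLOR_BGR2GRAY);q=pr([404.3,274.2,58]).round().astype(int);print("cradle px",q);print(K[q[1]-12:q[1]+13:2,q[0]-12:q[0]+13:2])
E
```

```text
time_s: 39.8
ee_pos: [413.7, 328.2, 205.5]
tcp_rot: [0.158, 0.987, 0.0, 0.0]
force: [0.9, -0.1, -0.6]
opening: 0.001
grip_force: 0.0
time_s: 40.3
ee_pos: [432.1, 382.4, 205.4]
tcp_rot: [0.159, 0.987, -0.0, -0.0]
force: [0.5, -0.6, -0.3]
opening: 0.002
grip_force: 0.0
light tin 0.34781596064567566 [1 1]
cradle px [222 241]
[[ 51  50  53  79 126 131 121 169 187 140 171 199 200]
 [ 51  50  58  77  88 127  96  82 167 191 175 194 200]
 [ 52  52  70  83  74 138 144 143 128 133 123 157 109]
 [ 52  51  76  82  63 111 139 147 148 146 102 125  70]
 [ 51  57  83  72  61  55  63 106 148 119  79  99  79]
 [ 52  71  85  86  62  44  35 125 148 108  67 115 191]
 [ 53  80  86 139 101  31  30  73 140  75  76 167 201]
 [ 58  84 112 144 107  35  46  62  66  53  98 196 202]
 [ 97 114 143 145 129  94  58  62  50  68  97 193 203]
 [158 116 136 143 140 106  64  63  48  82  86 106 191]
 [195 138 111  89  72  81  64  56  67  82  85  87 126]
 [205 202 181 131 109 133  71  55  71  66  82  87  71]
 [200 204 203 192 100  81  80  75  77  68  86  87  61]]
```

```bash
python3 - <<'E'
from h import *
s3=cv2.resize(cv2.imread("pics/s3.png",0),(130,120),interpolation=cv2.INTER_AREA)
b=cv2.cvtColor(manip.capture("scene")["color"],cv2.COLOR_BGR2GRAY)
T=s3[12:38,29:58]
r=cv2.matchTemplate(b[130:190,245:305],T,cv2.TM_CCOEFF_NORMED);_,m,_,l=cv2.minMaxLoc(r);print(m,"shift",np.array(l)-[14,12])
E
```

```text
0.8206023573875427 shift [1 6]
```

```bash
python3 -c "
from plant import manip
print(manip.hand_in())"
```

```text
the job is handed in; nothing more can be done
None
```

The job is handed in at about 40 s of robot time: the tin that started nearer the robot's centre was the heavier and is seated in the cradle, pressed against its stop with about 13 to 17 N. The lighter tin still stands on the right pan, which I confirmed by image matching only.

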